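# Latch the tall bench cabinet

## Task

Two small wooden cabinets stand on the workshop bench with their doors open. Push the door of the taller cabinet fully shut so that its sprung latch bolt rides over the strike and snaps in behind it; leave the lower cabinet's door open as it stands.

Things in the scene. Friction and masses are not known exactly. Their poses are not given: they have to be found in the camera images.
- tall_cabinet: The taller wooden cabinet, fixed: 140 deep, 170 wide, 200 high (mm); origin under its centre, +x out of its open front, +z up. The front looks away from the robot, turned up to 17 degrees either way. A steel strike bracket on its side by the door's free edge reaches 7 mm in front of the shut door's face, 3 to 20 mm sideways beyond that edge, 163 to 189 mm above the bench.
- tall_door (a joint): Opening angle (rad) of its door: 0 shut (hard stop), positive open; starts 0.5 to 0.9. Door 18 mm thick, 170 wide, top 200 mm above the bench, lying on the cabinet's front when shut, so it shuts towards the robot. The upright hinge has light friction (0.06 N m): the door stays where it is left. Closing turns it clockwise seen from above.
- push_point (a point): Where to push: on the door's flat outer face, 40 mm in from the free edge, 150 mm above the bench (door top is 50 mm higher). Turns with the door: +x straight out of the face (push along -x), +y along the face to the hinge, +z up. The hinge axis lies 130 mm along +y and 18 mm along -x from it. Face is clear for 25 mm around; a small knob sits lower, 45 mm above the bench.
- bolt (a joint): How far (m) the bevelled steel latch bolt is pressed into the door's free edge: 0 out (11 mm proud, 176 mm above the bench), 0.012 fully in; spring 1.5 to 3 N. As the door closes it meets the strike's lip at about 0.11 rad, is pressed in about 8 mm and springs out behind the lip at about 0.02 rad. Getting over takes about 5 N at push_point; then the lip holds the door shut.
- low_door_edge (a point): Top of the free edge, on the outer face, of the other cabinet's door: lower and wider (140 deep, 210 wide, 120 high, mm), same wood, no latch, front also away from the robot. It stands 0.5 to 0.9 rad open and is to be left so. The cabinets stand side by side, centres 0.3 to 0.5 m apart, either one on the left. A tin 52 mm across, 70 mm high stands on the low one.

How it is judged (in metres and radians):
At the end, for the whole second after the job is handed in: The taller cabinet's door is shut to within 0.03 rad with the bolt sprung out again behind the strike (pressed in less than 2 mm), and the lower cabinet's door edge is within 20 mm of where it stood (value of joint tall_door below 0.03 rad and value of joint bolt below 0.002 m and distance of low_door_edge from where it was at the start of the episode below 0.02 m); the robot touches nothing.
It fails at once if the lower cabinet's door is moved: its edge shifts more than 20 mm (distance of low_door_edge from where it was at the start of the episode above 0.02 m).
It also fails if it takes over 32 s, if anything falls off the work surface, if the arm or the gripper's body presses on something with over 40 N, if the wrist force passes 120 N, or if a joint passes its speed limit or range.

## Robot

A 6-joint arm with a two-finger parallel gripper is mounted at the origin on the work surface. World frame = base frame: x ahead of the robot, y to its left, z up, the work surface at z = 0. Lengths are in mm, angles in rad, forces in N, time in s.
With the tool pointing down it reaches from about 350 to 975 mm from the base axis. Payload 7.1 kg.
Tool frame: the origin (TCP) lies on the mounting face of the last link; the fingertips stand 182 mm ahead of it and the grasp point (between the pads) lies 163 mm ahead of it (ctrl.finger_overhang is the distance from the TCP to the fingertips, in mm); z points along the fingers, y is the direction in which the jaws open and shut (so a half turn about z gives the same grasp; the last joint's range is limited). The gripper opens to 88 mm and grips with 3 to 60 N. Pads are 20 mm wide; open, the fingers measure 115 mm over their backs; the gripper's body (75 mm by 178 mm) begins 61 mm behind the grasp point.
Start: joints at [-1.186, 0.423, 1.63, -0, 1.089, -0.019], TCP at [245.588, -574.711, 404.675] pointing down, gripper open.
Joint ranges: [-3, 3], [-0.9, 2.11], [0.09, 2.58], [-1.31, 4.45], [0.11, 2.69], [-2.54, 2.54]. Speed limits (rad/s): [2.39, 2.39, 3.01, 3.14, 3.14, 3.14].

## Interface

Orientations are given as a rotation vector (axis times angle).
In Python, from workcell import ctrl, viewer, recognise gives the robot as it stands.
- The arm moves only by the shell command python3 -m handwheel 'ROWS'. ROWS is JSON, a list of rows, each an object of numbers: "gripper": the closure, from 0 (fully open) to 1 (shut); "tx", "ty", "tz": the shift along the tool's x, y, z in m; "rx", "ry", "rz": the turn, a rotation vector about the tool's x, y, z in degrees. In form: [{"gripper": .., "tx": .., "ty": .., "tz": .., "rx": .., "ry": .., "rz": ..}, ...]. A call has 1 to 8 rows; each row shifts and turns the commanded pose from where the row before left it, along the tool's axes as they then stand; what a row does not reach is not made up. A row lasts 1/8 s, in which the tool goes at most 62.5 mm and 10.7 degrees, less where a joint would pass 70% of its speed; a pose out of reach is approached as far as the arm can. A call with a gripper value outside its range is refused whole. The fingers move at their own pace and stop on an object; the grip force is fixed at half the most. Time passes only in rows, so rows that do not move let the fingers close. It gives the time, the measured TCP pose, the force and the opening at its end, in the units of the state.
- ctrl.get_obs(): the state, without advancing time (a new reading comes with each control period).
- viewer.get_image(name): name is "scene" or "top"; returns a dict with "image" (420x560x3 uint8, red, green, blue), "range_z" (420x560 float32, mm along the optical axis (not along the pixel's ray), 0 where there is no reading), "vfov" (degrees; the focal length in pixels is half the picture's height over the tangent of half this angle, whatever the lens; pixels are square), "cx", "cy" (the principal point, pixels), "extrinsics" (4x4, takes a point from world to camera coordinates). Camera axes: x right, y up, looking along -z (the intrinsics and any distortion apply to the point x, -y, -z); pixel columns grow to the right and rows downward; lengths in mm; the calibration is good to about 2 mm. A picture is of the moment at which its call begins.
- ctrl.close_job(): hands the job in, once; it reports no verdict.
Trained networks look in a picture, given as the dict that the camera call returned (one of the last four; its "shot" number tells which), for a name from the list of things; names that differ only in an ending like _2 or _b are one class to them, and where a whole thing is asked for, a point or a joint stands for the part that bears it (a point fixed in the world has none). Each returns a list of dicts, best first, with "p" (0 to 1); they miss things now and then, are a little off and sometimes report something else, mostly with a low value. They report only what shows in the picture. A call takes as long as a camera call.
- recognise(picture, name): "xy" ([column, row] as shares, 0 to 1, of the picture: columns of its width, rows of its height, amid what is visible of it).
The state is a dict: "t": time; "qpos": joint angles; "qvel": joint speeds; "joint_torque": joint torques, N m; "ee_pos": TCP position; "orientation": TCP orientation; "ft_force": force on the tool from outside, world axes, zero at the start; "moment": the same for the moment, N m; "width": finger opening in mm.
Only numpy, scipy, OpenCV 4.12 (cv2) and the standard library are available. Lean on these libraries where they do the work, as an engineer would, in place of code of your own. Each camera call takes 0.05 s, during which the arm holds its last target.

## Working session

There is one attempt and no reset: what is moved stays moved. The work goes in short steps, Python scripts to look and compute and a shell command to move; the robot and the scene stay as the last step left them, time stands still between calls to the robot, and variables do not carry over. Pictures are saved under pics/ and viewed, and the job is handed in when it is done.

```bash
ls; mkdir -p pics; cat > h.py <<'E'
import numpy as np,cv2
from workcell import ctrl,viewer,recognise
def save(d,n): cv2.imwrite('pics/'+n,d['image'][:,:,::-1].copy())
def K(d):
    h,w=d['image'].shape[:2]; return h/2/np.tan(np.radians(d['vfov'])/2)
def world(d,u,v,z=None):
    f=K(d); z=d['range_z'][int(v),int(u)] if z is None else z
    p=np.array([(u-d['cx'])/f*z,-(v-d['cy'])/f*z,-z,1.0])
    return (np.linalg.inv(np.array(d['extrinsics']))@p)[:3]
def cloud(d):
    f=K(d); Z=d['range_z'];h,w=Z.shape;u,v=np.meshgrid(np.arange(w),np.arange(h))
    P=np.stack([(u-d['cx'])/f*Z,-(v-d['cy'])/f*Z,-Z,np.ones_like(Z)],-1)
    W=(P@np.linalg.inv(np.array(d['extrinsics'])).T)[...,:3]; W[Z==0]=np.nan; return W
E
python3 - <<'E'
from h import *
o=ctrl.get_obs();print(o)
for n in('scene','top'):
    d=viewer.get_image(n);save(d,n+'0.png');print(n,[ (k,d[k]) for k in d if k not in('image','range_z')])
    for k in('tall_cabinet','tall_door','push_point','bolt','low_door_edge'):
        for r in recognise(d,k)[:3]:
            u,v=r['xy'][0]*560,r['xy'][1]*420
            print(k,round(r['p'],2),round(u),round(v),world(d,u,v).round())
E
```

```text
pics
{'t': 0.0, 'qpos': array([-1.18598956e+00,  4.23842306e-01,  1.63068048e+00,  9.82815407e-06,
        1.08856729e+00, -1.89833172e-02]), 'qvel': array([-7.52235733e-05,  1.45069308e-03,  1.65150325e-03, -2.67460952e-04,
        2.87576539e-04, -7.52957692e-04]), 'joint_torque': array([ 1.81372554e-03, -5.44610596e+01, -2.73670167e+01,  6.44923886e-02,
        2.28003185e-02, -1.09407472e-04]), 'ee_pos': array([ 245.49890429, -574.47033168,  403.90430448]), 'orientation': array([-3.07633899e+00, -6.29669164e-01,  4.14200653e-04]), 'ft_force': array([ 0.27680258,  0.51056149, -0.47065326]), 'moment': array([-0.01175476, -0.03903552, -0.00079444]), 'width': 87.85343445175211}
scene [('vfov', 57.74193048347012), ('cx', 274.14798538276443), ('cy', 212.8715286076953), ('extrinsics', array([[ 9.99756860e-01, -2.15983841e-02, -4.44190259e-03,
        -4.43691082e+02],
       [ 2.02978996e-02,  8.22730982e-01,  5.68068416e-01,
        -7.19785148e+01],
       [-8.61486900e-03, -5.68020458e-01,  8.22969346e-01,
        -9.76862241e+02],
       [ 0.00000000e+00,  0.00000000e+00,  0.00000000e+00,
         1.00000000e+00]])), ('shot', 1)]
tall_cabinet 0.55 265 143 [426. 139. 199.]
tall_door 0.58 306 145 [530. 191. 138.]
push_point 0.82 306 146 [530. 188. 138.]
low_door_edge 0.6 352 320 [ 591. -257.  105.]
top [('vfov', 54.13207801071408), ('cx', 280.0951256017077), ('cy', 217.22933649054616), ('extrinsics', array([[-8.71108030e-03, -9.99728611e-01, -2.16060453e-02,
         1.58861592e+01],
       [ 9.91163228e-01, -1.14924404e-02,  1.32149081e-01,
        -4.73087364e+02],
       [-1.32361524e-01, -2.02639563e-02,  9.90994349e-01,
        -9.35346454e+02],
       [ 0.00000000e+00,  0.00000000e+00,  0.00000000e+00,
         1.00000000e+00]])), ('shot', 2)]
tall_cabinet 0.91 180 237 [414. 201. 201.]
tall_door 0.67 187 189 [521. 204. 147.]
push_point 0.96 186 187 [522. 203. 156.]
low_door_edge 0.84 396 158 [ 588. -242.  122.]
```

View pics/scene0.png

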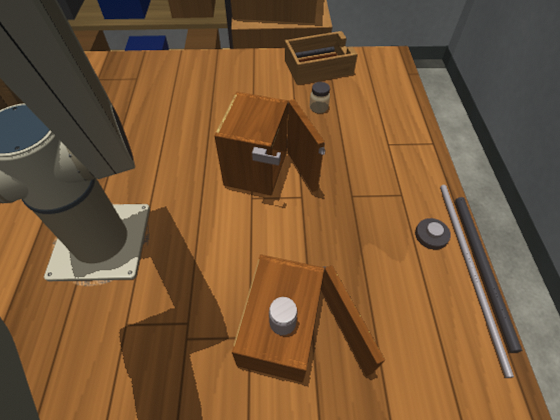

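View pics/top0.png

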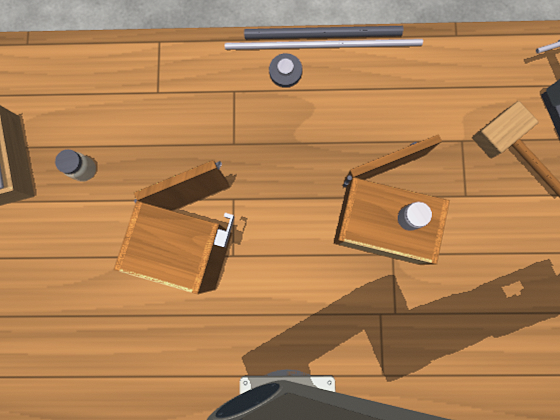

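```bash
python3 - <<'E'
from h import *
W=cloud(viewer.get_image('top'))
m=(W[...,2]>192)&(W[...,2]<208)&(W[...,1]>20)&(W[...,0]>200)
P=W[m][:,:2];print(len(P),P.min(0),P.max(0))
I=np.zeros((420,400),np.uint8)
for x,y in P:
    a,b=int(420-(x-250)),int(400-y)
    if 0<=a<420 and 0<=b<400:cv2.circle(I,(b,a),1,255,-1)
cv2.imwrite('pics/map.png',I)
E
```

```text
7195 [305.42759575 126.39445558] [566.67862073 328.62991136]
```

View pics/map.png

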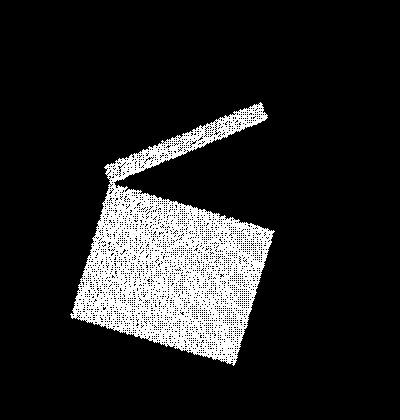

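The top view shows the tall cabinet on the left: top around (170,245), hinge at (138,195), door free edge near (217,163), strike at (228,222). The low cabinet is on the right, with its door edge at (440,140), far from the work. Next I'll fit the geometry.

```bash
cat > fit.py <<'E'
from h import *
def fit(d):
    W=cloud(d); Z=W[...,2]
    m=((Z>192)&(Z<208)&(W[...,1]>20)&(W[...,0]>200)&(W[...,0]<640)).astype(np.uint8)
    m=cv2.erode(m,np.ones((2,2),np.uint8))
    n,L,s,c=cv2.connectedComponentsWithStats(m); out=[]
    for i in sorted(range(1,n),key=lambda i:-s[i,4])[:3]:
        out.append(cv2.minAreaRect(W[L==i][:,:2].astype(np.float32)))
    return out
E
python3 - <<'E'
from fit import *
for r in fit(viewer.get_image('top')): print(r,cv2.boxPoints(r).round().tolist())
o=ctrl.get_obs();R,_=cv2.Rodrigues(o['orientation']);print(R.round(3))
E
```

```text
((449.3325500488281, 214.0164031982422), (174.50172424316406, 256.3411865234375), 76.56208801269531) [[304.0, 159.0], [554.0, 99.0], [594.0, 269.0], [345.0, 329.0]]
[[ 0.92   0.393  0.   ]
 [ 0.393 -0.92  -0.   ]
 [-0.     0.    -1.   ]]
```

```bash
python3 -m handwheel '[{"gripper":1,"tz":-0.04},{"gripper":1,"tx":0.0316,"ty":-0.0284},{"gripper":1,"tx":0.0316,"ty":-0.0284},{"gripper":1,"tx":0.0316,"ty":-0.0284},{"gripper":1,"tx":0.0316,"ty":-0.0284},{"gripper":1,"tx":0.0316,"ty":-0.0284},{"gripper":1,"tx":0.0316,"ty":-0.0284},{"gripper":1,"tx":0.0316,"ty":-0.0284}]'
```

```text
$[0]: bad value
```

```bash
python3 -m handwheel '[{"gripper":1,"tx":0,"ty":0,"tz":-0.04,"rx":0,"ry":0,"rz":0},{"gripper":1,"tx":0.0316,"ty":-0.0284,"tz":0,"rx":0,"ry":0,"rz":0},{"gripper":1,"tx":0.0316,"ty":-0.0284,"tz":0,"rx":0,"ry":0,"rz":0},{"gripper":1,"tx":0.0316,"ty":-0.0284,"tz":0,"rx":0,"ry":0,"rz":0},{"gripper":1,"tx":0.0316,"ty":-0.0284,"tz":0,"rx":0,"ry":0,"rz":0},{"gripper":1,"tx":0.0316,"ty":-0.0284,"tz":0,"rx":0,"ry":0,"rz":0},{"gripper":1,"tx":0.0316,"ty":-0.0284,"tz":0,"rx":0,"ry":0,"rz":0},{"gripper":1,"tx":0.0316,"ty":-0.0284,"tz":0,"rx":0,"ry":0,"rz":0}]'
```

```text
t: 1.7
ee_pos: [371.3, -303.7, 444.9]
orientation: [3.077, 0.63, 0.001]
ft_force: [1.0, -0.7, -0.3]
width: 11.4
```

```bash
python3 -m handwheel '[{"gripper":1,"tx":0.0316,"ty":-0.0284,"tz":0,"rx":0,"ry":0,"rz":0},{"gripper":1,"tx":0.0316,"ty":-0.0284,"tz":0,"rx":0,"ry":0,"rz":0},{"gripper":1,"tx":0.0316,"ty":-0.0284,"tz":0,"rx":0,"ry":0,"rz":0},{"gripper":1,"tx":0.0316,"ty":-0.0284,"tz":0,"rx":0,"ry":0,"rz":0},{"gripper":1,"tx":0.0316,"ty":-0.0284,"tz":0,"rx":0,"ry":0,"rz":0},{"gripper":1,"tx":0.0316,"ty":-0.0284,"tz":0,"rx":0,"ry":0,"rz":0},{"gripper":1,"tx":0.0316,"ty":-0.0284,"tz":0,"rx":0,"ry":0,"rz":0},{"gripper":1,"tx":0.0316,"ty":-0.0284,"tz":0,"rx":0,"ry":0,"rz":0}]'; python3 -m handwheel '[{"gripper":1,"tx":0.0316,"ty":-0.0284,"tz":0,"rx":0,"ry":0,"rz":0},{"gripper":1,"tx":0.0316,"ty":-0.0284,"tz":0,"rx":0,"ry":0,"rz":0},{"gripper":1,"tx":0.0316,"ty":-0.0284,"tz":0,"rx":0,"ry":0,"rz":0},{"gripper":1,"tx":0.0316,"ty":-0.0284,"tz":0,"rx":0,"ry":0,"rz":0},{"gripper":1,"tx":0,"ty":0,"tz":0,"rx":0,"ry":0,"rz":9.8},{"gripper":1,"tx":0,"ty":0,"tz":0,"rx":0,"ry":0,"rz":9.8},{"gripper":1,"tx":0,"ty":0,"tz":0,"rx":0,"ry":0,"rz":9.8},{"gripper":1,"tx":0,"ty":0,"tz":0,"rx":0,"ry":0,"rz":9.9}]'
python3 - <<'E'
from h import *
o=ctrl.get_obs();R,_=cv2.Rodrigues(o['orientation']);print(R.round(3),o['qpos'].round(2),o['ft_force'])
for n in('scene','top'):
    d=viewer.get_image(n);save(d,n+'1.png')
E
```

```text
t: 2.7
ee_pos: [514.5, 4.7, 444.9]
orientation: [3.078, 0.63, 0.001]
ft_force: [0.5, -0.5, -0.0]
width: 0.6
t: 3.7
ee_pos: [585.7, 157.5, 444.7]
orientation: [-3.109, 0.45, 0.0]
ft_force: [-0.5, 0.7, 0.7]
width: 0.8
[[ 0.959 -0.284 -0.   ]
 [-0.284 -0.959  0.   ]
 [-0.    -0.    -1.   ]] [0.24 0.35 1.64 0.   1.15 2.1 ] [-0.47838542  0.7213998   0.72260759]
```

View pics/scene1.png

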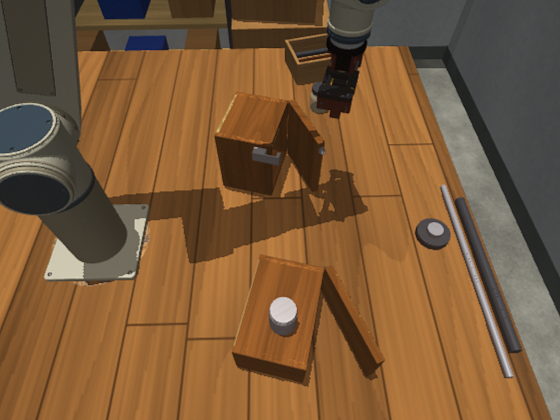

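View pics/top1.png

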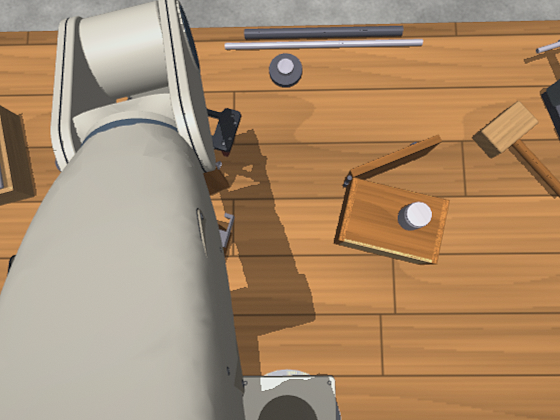

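```bash
python3 -m handwheel '[{"gripper":1,"tx":0.005,"ty":-0.042,"tz":0,"rx":0,"ry":0,"rz":0},{"gripper":1,"tx":0,"ty":0,"tz":0.04,"rx":0,"ry":0,"rz":0},{"gripper":1,"tx":0,"ty":0,"tz":0.04,"rx":0,"ry":0,"rz":0},{"gripper":1,"tx":0,"ty":0,"tz":0.038,"rx":0,"ry":0,"rz":0},{"gripper":1,"tx":0,"ty":0,"tz":0,"rx":0,"ry":0,"rz":0}]'
python3 - <<'E'
from h import *
d=viewer.get_image('scene');save(d,'scene2.png')
E
```

```text
t: 4.42
ee_pos: [601.1, 196.0, 323.9]
orientation: [3.108, -0.437, -0.009]
ft_force: [-0.2, -0.5, 0.4]
width: 0.6
```

View pics/scene2.png

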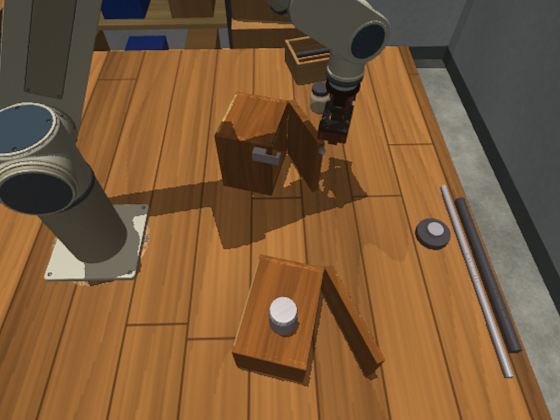

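```bash
python3 -m handwheel '[{"gripper":1,"tx":-0.014,"ty":0.0125,"tz":0,"rx":0,"ry":0,"rz":0},{"gripper":1,"tx":-0.014,"ty":0.0125,"tz":0,"rx":0,"ry":0,"rz":0},{"gripper":1,"tx":-0.009,"ty":0.008,"tz":0,"rx":0,"ry":0,"rz":0},{"gripper":1,"tx":-0.009,"ty":0.008,"tz":0,"rx":0,"ry":0,"rz":0},{"gripper":1,"tx":-0.009,"ty":0.008,"tz":0,"rx":0,"ry":0,"rz":0},{"gripper":1,"tx":-0.009,"ty":0.008,"tz":0,"rx":0,"ry":0,"rz":0}]'
python3 - <<'E'
from h import *
d=viewer.get_image('scene');save(d,'scene3.png')
E
```

```text
t: 5.22
ee_pos: [524.3, 159.2, 326.8]
orientation: [-3.11, 0.441, -0.0]
ft_force: [0.5, 1.1, -0.1]
width: 0.6
```

View pics/scene3.png

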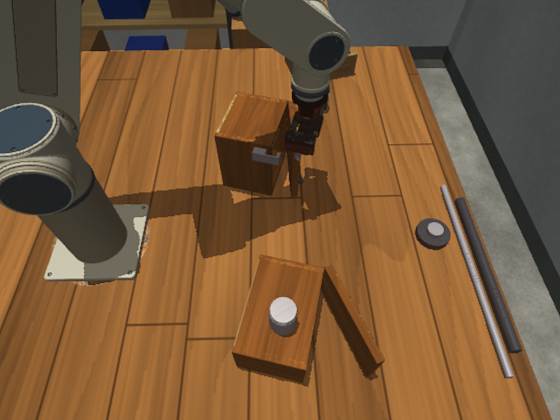

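The fingers are pushing the door shut: its lower edge is now at (297,190), and the low cabinet's door is unmoved at (378,368). I'll continue towards the latch.

```bash
python3 -m handwheel '[{"gripper":1,"tx":-0.006,"ty":0.0035,"tz":0,"rx":0,"ry":0,"rz":0},{"gripper":1,"tx":-0.006,"ty":0.003,"tz":0,"rx":0,"ry":0,"rz":0},{"gripper":1,"tx":-0.006,"ty":0.0025,"tz":0,"rx":0,"ry":0,"rz":0},{"gripper":1,"tx":-0.006,"ty":0.002,"tz":0,"rx":0,"ry":0,"rz":0},{"gripper":1,"tx":-0.006,"ty":0.002,"tz":0,"rx":0,"ry":0,"rz":0}]';  python3 -m handwheel '[{"gripper":1,"tx":-0.005,"ty":0.001,"tz":0,"rx":0,"ry":0,"rz":0},{"gripper":1,"tx":-0.004,"ty":0,"tz":0,"rx":0,"ry":0,"rz":0}]'; python3 -m handwheel '[{"gripper":1,"tx":-0.002,"ty":0,"tz":0,"rx":0,"ry":0,"rz":0},{"gripper":1,"tx":0,"ty":0,"tz":0,"rx":0,"ry":0,"rz":0}]'
```

```text
t: 5.9
ee_pos: [492.2, 155.4, 326.8]
orientation: [-3.11, 0.442, -0.001]
ft_force: [4.9, 2.5, -2.5]
width: 0.6
t: 6.15
ee_pos: [483.2, 156.7, 326.7]
orientation: [3.11, -0.441, -0.0]
ft_force: [1.1, -2.3, -0.3]
width: 0.3
t: 6.4
ee_pos: [481.2, 157.5, 326.6]
orientation: [3.11, -0.442, -0.001]
ft_force: [0.1, -0.1, -0.3]
width: 0.5
```

```bash
python3 -m handwheel '[{"gripper":1,"tx":-0.002,"ty":0,"tz":0,"rx":0,"ry":0,"rz":0},{"gripper":1,"tx":0,"ty":0,"tz":0,"rx":0,"ry":0,"rz":0}]'; python3 -m handwheel '[{"gripper":1,"tx":-0.002,"ty":0,"tz":0,"rx":0,"ry":0,"rz":0},{"gripper":1,"tx":0,"ty":0,"tz":0,"rx":0,"ry":0,"rz":0}]'
```

```text
t: 6.65
ee_pos: [479.5, 158.0, 326.6]
orientation: [3.11, -0.442, -0.0]
ft_force: [0.8, 0.0, 0.4]
width: 0.3
t: 6.9
ee_pos: [478.7, 158.2, 326.7]
orientation: [-3.11, 0.441, -0.005]
ft_force: [7.2, -3.7, -5.4]
width: 0.7
```

```bash
python3 -m handwheel '[{"gripper":1,"tx":-0.0015,"ty":0,"tz":0,"rx":0,"ry":0,"rz":0},{"gripper":1,"tx":0,"ty":0,"tz":0,"rx":0,"ry":0,"rz":0}]'; python3 -m handwheel '[{"gripper":1,"tx":-0.001,"ty":0,"tz":0,"rx":0,"ry":0,"rz":0},{"gripper":1,"tx":0,"ty":0,"tz":0,"rx":0,"ry":0,"rz":0}]'
```

```text
t: 7.15
ee_pos: [478.3, 158.3, 326.8]
orientation: [-3.11, 0.441, -0.01]
ft_force: [12.6, -7.3, -10.0]
width: 0.4
t: 7.4
ee_pos: [478.0, 158.4, 326.8]
orientation: [-3.11, 0.44, -0.013]
ft_force: [17.2, -10.0, -13.1]
width: 0.6
```

Force is now rising sharply against a hard stop, which fits a shut door. I'll back off and check.

```bash
python3 -m handwheel '[{"gripper":1,"tx":0.01,"ty":0,"tz":0,"rx":0,"ry":0,"rz":0},{"gripper":1,"tx":0.03,"ty":0,"tz":0,"rx":0,"ry":0,"rz":0},{"gripper":1,"tx":0.04,"ty":0,"tz":0,"rx":0,"ry":0,"rz":0},{"gripper":1,"tx":0,"ty":0,"tz":-0.05,"rx":0,"ry":0,"rz":0},{"gripper":1,"tx":0,"ty":0,"tz":-0.05,"rx":0,"ry":0,"rz":0},{"gripper":1,"tx":0,"ty":0,"tz":-0.03,"rx":0,"ry":0,"rz":0},{"gripper":1,"tx":0,"ty":0.04,"tz":0,"rx":0,"ry":0,"rz":0},{"gripper":1,"tx":0,"ty":0.04,"tz":0,"rx":0,"ry":0,"rz":0}]'
python3 -m handwheel '[{"gripper":1,"tx":0,"ty":0.05,"tz":0,"rx":0,"ry":0,"rz":0},{"gripper":1,"tx":0,"ty":0.05,"tz":0,"rx":0,"ry":0,"rz":0},{"gripper":1,"tx":0,"ty":0.05,"tz":0,"rx":0,"ry":0,"rz":0},{"gripper":1,"tx":0,"ty":0.05,"tz":0,"rx":0,"ry":0,"rz":0},{"gripper":1,"tx":0,"ty":0.0,"tz":0,"rx":0,"ry":0,"rz":0}]'
python3 - <<'E'
from h import *
for n in('scene','top'):
    d=viewer.get_image(n);save(d,n+'4.png')
    i=d['image'][60:230,200:360] if n=='scene' else d['image'][130:300,100:260]
    cv2.imwrite('pics/'+n+'4z.png',cv2.resize(i[:,:,::-1],None,fx=3.5,fy=3.5,interpolation=cv2.INTER_CUBIC))
    for r in recognise(d,'low_door_edge')[:1]+recognise(d,'push_point')[:1]:
        u,v=r['xy'][0]*560,r['xy'][1]*420; print(n,r,world(d,u,v).round())
E
```

```text
t: 8.4
ee_pos: [529.5, 59.6, 457.1]
orientation: [-3.11, 0.44, -0.001]
ft_force: [-0.1, 0.2, -0.1]
width: 0.8
t: 9.02
ee_pos: [473.3, -134.3, 456.7]
orientation: [-3.109, 0.448, 0.001]
ft_force: [-0.9, 0.2, -0.2]
width: 0.5
scene {'xy': [0.6248, 0.7595], 'p': 0.94} [ 590. -251.   97.]
top {'xy': [0.3314, 0.5014], 'p': 0.61} [466. 192. 200.]
top {'xy': [0.3321, 0.4971], 'p': 0.76} [469. 191. 201.]
```

View pics/scene4z.png

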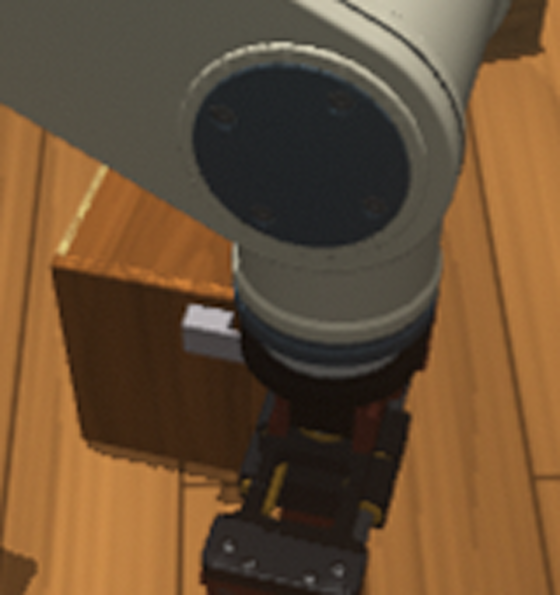

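View pics/top4.png

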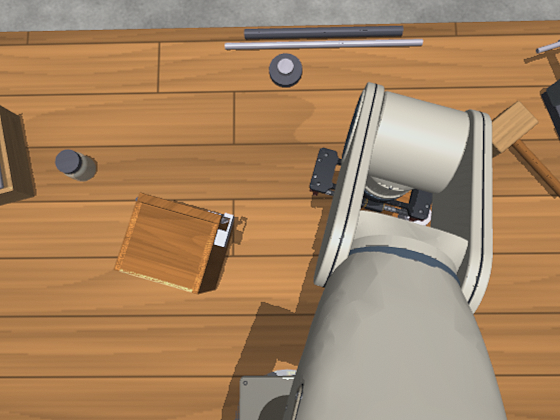

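```bash
python3 - <<'E'
from h import *
import cv2
i=cv2.imread('pics/top4.png')[180:260,180:260];cv2.imwrite('pics/z.png',cv2.resize(i,None,fx=7,fy=7,interpolation=cv2.INTER_CUBIC))
d=viewer.get_image('top');W=cloud(d);Z=W[...,2]
m=(Z>192)&(Z<208)&(W[...,1]>120)&(W[...,1]<340)&(W[...,0]<560)&(W[...,0]>280)
P=W[m][:,:2];n=np.array([.960,-.279]);t=np.array([.279,.960]);c=np.array([396,227.5])
a=(P-c)@n;b=(P-c)@t;print(a.min(),a.max(),b.min(),b.max())
B=[];
for lo in range(-75,80,10):
    s=(b>=lo)&(b<lo+10);B.append((lo+5,np.sort(a[s])[-4:].mean(),np.sort(a[s])[:4].mean()))
B=np.array(B);print(B.round(1).tolist());print(np.polyfit(B[:,0],B[:,1],1),np.polyfit(B[:,0],B[:,2],1))
E
```

```text
-69.99812065038816 89.07560618367386 -93.31112324563634 86.30947921035998
[[-70.0, 87.4, -69.2], [-60.0, 88.6, -69.3], [-50.0, 87.1, -69.4], [-40.0, 86.9, -69.3], [-30.0, 87.1, -69.1], [-20.0, 87.1, -69.3], [-10.0, 87.0, -68.9], [0.0, 87.0, -69.3], [10.0, 87.1, -69.1], [20.0, 86.8, -69.1], [30.0, 87.4, -69.3], [40.0, 87.3, -68.9], [50.0, 87.0, -69.5], [60.0, 87.2, -68.7], [70.0, 87.0, -69.3], [80.0, 87.1, -69.0]]
[-3.26200676e-03  8.72187294e+01] [ 1.39851819e-03 -6.91808047e+01]
```

View pics/z.png

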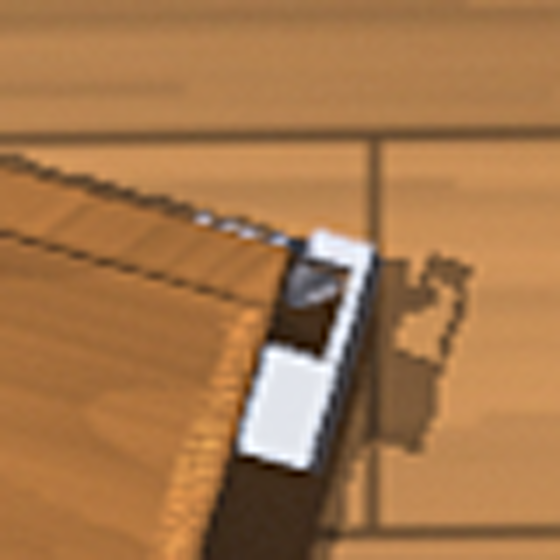

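The door is parallel to the cabinet to about 0.005 rad. In the close-up the bevelled bolt shows extended behind the strike's lip, so I'm handing in.

```bash
python3 -c "
from workcell import ctrl
o=ctrl.get_obs();print(o['t'],o['ft_force']);print(ctrl.close_job())"
```

```text
9.375 [ 0.16789613 -0.06101437  0.0485391 ]
the job is handed in; nothing more can be done
None
```

I pushed the tall cabinet's door shut with the closed fingertips near push_point. It rode over the strike and came up against the hard stop. I then backed off, lifted clear and handed in at about 9.4 s.

**Tall door and bolt:** the door's face is parallel to the cabinet to about 0.005 rad in the depth image, and its outer face is about 87 mm from the cabinet centre, where 88 mm is expected. The zoomed top view shows the bolt extended behind the strike's lip. I judged that by eye, so its travel was not measured.

**Forces:** pressing against the stop reached about 24 N in total at the wrist, and the reading was near zero at hand-in.

**Low door:** the arm never came near it. The scene detection put its edge at (590, -251, 97) mm at the end, against (591, -257, 105) mm at the start. I take the roughly 10 mm difference as detector noise.

**Checks that failed:**
- The last top view was no use for the low door. The arm hid it, and the network wrongly put low_door_edge on the tall cabinet.
- In the last scene view the arm hid the tall door, so the shut and bolt checks rest on the top camera alone.

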